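Pop the battery hatch of a microscope power pack

TASK

Open the battery hatch of the microscope's power pack, the bigger of the two white boxes with a raised grey hatch on top: press the hatch down fully, once, at the push-push latch under the black pad on its free edge, and let it spring up by itself. Then back off and watch for two seconds, without touching it, that the hatch stays open; do not push it shut again. Leave the smaller box's hatch shut, and do not pick up or shift any of the things standing around.

Things in the scene. Friction and masses are not known exactly. Their poses are not given: they have to be found in the camera images.
- power_pack: the bigger white box, fixed to the bench, 150 (x) x 100 (y) x 70 mm high, origin at the centre of its underside. On top a grey hatch 80 (x) x 64 (y) mm whose top stands 12 mm proud of the box (82 mm above the bench). The hatch's hinge runs along y at x = +17 mm, its free edge lies at x = -63 mm. Behind the hinge a bare strip of the top carries the lens cap.
- battery_hatch (a joint): battery hatch angle (rad): about 0.01 when latched, negative pressed in (stop -0.10), positive open (stop 1.25). A spring opens it: 2.5 N at the pad when shut, 1 N near open. Pressed in past -0.07 (5.5 mm at the pad, about 3 N) and let go, the push-push latch frees it and it swings up within 1 s; a press of under 2 mm leaves it latched. Pressed in again from open it may catch shut.
- battery_press (a point): where to press: top centre of the black pad (12 x 32 mm, 2 mm high) on the battery hatch, 67 mm from the hinge line, 13 mm in from the free edge, 85 mm above the bench when latched. Moves with the hatch (7.5 mm down to a hard stop). x: from free edge to hinge, y: along the hinge, z: out of the top. Fully open it is 55 mm higher and 59 mm nearer the hinge line.
- battery_latch (a joint): sideways travel (m) of the hidden follower inside the battery hatch's latch; cannot be touched. About 0 while latched, +0.007 once freed and while open, and below -0.004 only if the open hatch is pushed shut again.
- lamp_unit: the smaller white box, fixed to the bench, 110 (x) x 80 (y) x 70 mm high, origin at the centre of its underside, with a smaller grey hatch 56 (x) x 44 (y) mm of the same kind on top. Not to be opened.
- fuse_hatch (a joint): angle of the smaller hatch (rad): about 0.02 when latched shut, negative pressed in, positive open. To stay shut.
- cell_a: spare battery cell standing upright, 18 mm across, 65 mm high, between the two boxes; origin at the centre of its underside
- cell_b: a second such cell, upright, on the robot's side of the boxes; origin at the centre of its underside
- slide_box: closed box for microscope slides, 87 x 102 x 33 mm, beyond the boxes; origin at the centre of its underside
- stain_jar: amber glass jar with a black cap, 44 mm across, 60 mm high, on the robot's side of the boxes; origin at the centre of its underside
- petri_dish: clear lidded dish, 94 mm across, 18 mm high; origin at the centre of its underside
- lens_cap: black cap, 34 mm across, 12 mm high, lying on top of the power pack behind the hatch's hinge; origin at the centre of its underside
- marker: marker pen lying flat, 130 mm long, 14 mm thick; origin at the centre of its underside

How it is judged:
By the outcome, as a careful person would: the job done as asked, in the order asked, and still so for the second after the job is handed in, with the robot touching nothing.
It also fails if it takes over 32 s, if anything falls off the work surface, if the arm or the gripper's body presses on something with over 40 N, if the wrist force passes 120 N, or if a joint passes its speed limit or range.

ROBOT

A 7-joint arm with a two-finger parallel gripper is mounted at the origin on the work surface. World frame = base frame: x ahead of the robot, y to its left, z up, the work surface at z = 0. Lengths are in m, angles in rad, forces in N, time in s.
With the tool pointing down it reaches from about 0.425 to 0.8 m from the base axis. Payload 8.3 kg.
Tool frame: the origin (TCP) lies between the finger pads; the fingertips stand 11 mm ahead of it and the grasp point (between the pads) lies 8 mm behind it; z points along the fingers, y is the line along which they close (so a half turn about z gives the same grasp; the last joint's range is limited). The gripper opens to 85 mm and grips with 20 to 120 N. Pads are 22 mm wide; open, the fingers measure 114 mm over their backs; the gripper's body (76 mm by 85 mm) begins 54 mm behind the grasp point. The pads swing forward as they close: fully open they stand 13 mm farther back than shut.
Start: joints at [-1.205, 0.383, 0.016, 1.37, -0.006, 1.388, -0.046], TCP at [0.26, 0.568, 0.21] pointing down, gripper open.
Joint ranges: [-2.95, 2.95], [-0.25, 2.06], [-1.52, 1.56], [0.18, 2.33], [-1.44, 4.58], [0.02, 2.06], [-3.01, 3.01]. Speed limits (rad/s): [2.39, 2.39, 3.01, 3.01, 3.14, 3.14, 3.14].

INTERFACE

Orientations are given as a rotation vector (axis times angle).
In Python, from station import manip, capture, ticket gives the robot as it stands.
- The arm moves only by the tool step_arm, never from a script. Its argument "rows" is a list of rows, each a list of 4 numbers: the shift along the world's x, y, z in mm, then the turn about the world's z in units of 5 degrees (1.0 is 5 degrees). A call has 1 to 5 rows; each row is the pose to reach, as a shift and turn from the pose commanded when the call began; what a row does not reach only later rows make up. A row lasts 1/10 s, in which the tool goes at most 50 mm and 8.59 degrees, less where a joint would pass 70% of its speed; a pose out of reach is approached as far as the arm can. A call with a gripper value outside its range is refused whole. "jaw" is the opening, from 0 (shut) to 1 (fully open), set as the call begins (left out, the last holds). The fingers move at their own pace and stop on an object; the grip force is fixed at half the most. Time passes only in rows, so rows that repeat a pose let the fingers close. It gives the time, the measured TCP pose, the force, the opening and the grip force at its end, in the units of the state.
- manip.sense(): the state, without advancing time (a new reading comes with each control period).
- capture(name): name is "scene" or "top" or "wrist"; returns a dict with "pixels" (384x512x3 uint8, red, green, blue), "K" (3x3 intrinsics, pixels), "xyz" and "rotation" of the camera in the world. Camera axes: x right, y down, z forward; pixel columns grow to the right and rows downward; lengths in m; the calibration is good to about 2 mm. A picture is of the moment at which its call begins. There is no depth.
- ticket.close_job(): hands the job in; it is judged then, once.
The state is a dict: "clock": time; "joint_pos": joint angles; "joint_velocities": joint speeds; "joint_efforts": joint torques, N m; "eef_pos": TCP position; "tool_rot": TCP orientation; "contact_force": force on the tool from outside, world axes, zero at the start; "ft_torque": the same for the moment, N m; "width": opening from 0.0 (shut) to 1.0 (fully open); "gripper_force": force on a finger pad.
Only numpy, scipy, OpenCV 4.12 (cv2) and the standard library are available. Lean on these libraries where they do the work, as an engineer would, in place of code of your own. Each camera call takes 0.05 s, during which the arm holds its last target. There are 200 camera calls.

## Working session

There is one attempt and no reset: what is moved stays moved. The work goes in short steps, Python scripts to look and compute and a tool call to move; the robot and the scene stay as the last step left them, time stands still between calls to the robot, and variables do not carry over. Pictures are saved under pics/ and viewed, at most 13 in all, crops included, and the job is handed in when it is done.

Besides the shell and the picture viewer there is one more tool, called after "Call:" by a JSON object that holds its "op" and its "data", one argument or row to a line. step_arm: Moves the arm, as the interface text tells. Its arguments: {"type":"object","properties":{"rows":{"type":"array","items":{"type":"array","items":{"type":"number"}}},"jaw":{"type":"number"}},"required":["rows"]}

```bash
mkdir -p pics; cat > h.py <<'E'
import numpy as np, cv2
from station import manip, capture, ticket
def ray(c,u,v,z):
    d=np.array(c["rotation"])@np.linalg.inv(np.array(c["K"]))@np.array([u,v,1.]); o=np.array(c["xyz"])
    return o+d*(z-o[2])/d[2]
E
python3 - <<'E'
from h import *
import pickle
for n in("top","scene"):
    c=capture(n); pickle.dump(c,open(n+".pkl","wb")); cv2.imwrite(f"pics/{n}1.png",cv2.cvtColor(c["pixels"],cv2.COLOR_RGB2BGR)); print(n,c["K"],c["xyz"],c["rotation"])
s=manip.sense(); print(s["clock"],s["eef_pos"],s["tool_rot"],s["contact_force"],s["width"])
E
```

```text
top [[383.71052604   0.         250.34467308]
 [  0.         383.71052604 189.02405275]
 [  0.           0.           1.        ]] [5.36408891e-01 6.48189110e-04 1.05101889e+00] [-2.17603011  2.2236672  -0.07549513]
scene [[494.7605506    0.         258.90743287]
 [  0.         494.7605506  191.09644459]
 [  0.           0.           1.        ]] [1.0182742  0.64860286 0.67967086] [-0.78221874 -2.49975829  1.24263552]
0.1 [0.25962785 0.56798655 0.2091636 ] [-6.68183173e-01 -3.06936399e+00  2.72992789e-03] [-0.8342557   0.69705444 -0.71357451] 1.002904141240983
```

View pics/top1.png

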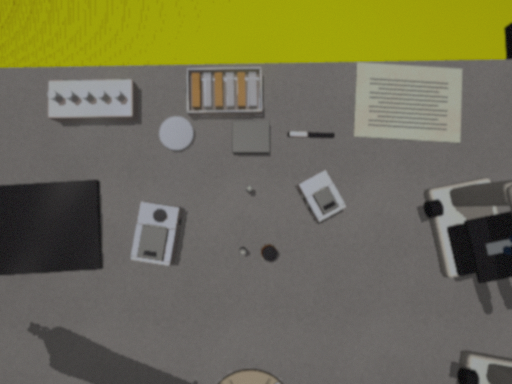

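View pics/scene1.png

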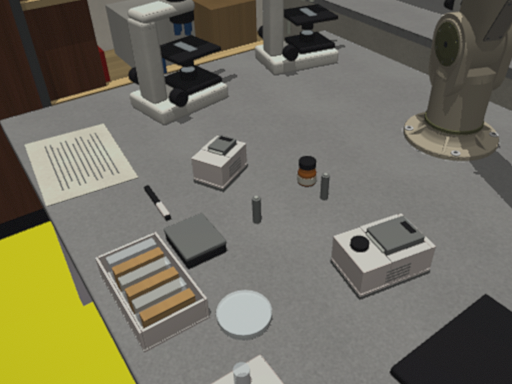

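```bash
sed -i 's/np.array(c\["rotation"\])@/cv2.Rodrigues(np.array(c["rotation"],float))[0]@/' h.py
python3 - <<'E'
from h import *
import pickle
c=pickle.load(open("top.pkl","rb")); s=pickle.load(open("scene.pkl","rb"))
p=c["pixels"]; g=cv2.cvtColor(p,cv2.COLOR_RGB2GRAY)
x0,y0,x1,y1=120,190,195,275
m=((g>150)*255).astype(np.uint8)[y0:y1,x0:x1]
cs=max(cv2.findContours(m,0,2)[0],key=cv2.contourArea)
r=cv2.minAreaRect(cs); print("box",r, [ray(c,u+x0,v+y0,.07)[:2].round(4) for u,v in cv2.boxPoints(r)])
d=((g<70)*255).astype(np.uint8)
n,l,st,ce=cv2.connectedComponentsWithStats(d[y0:y1,x0:x1])
for i in range(1,n):
    if st[i,4]>8: print("dark",ce[i]+[x0,y0],st[i],ray(c,*(ce[i]+[x0,y0]),.085).round(4))
q=p[y0:y1,x0:x1]; A=cv2.resize(q,None,fx=6,fy=6,interpolation=cv2.INTER_CUBIC)
S=s["pixels"][200:305,320:445]; B=cv2.resize(S,None,fx=4,fy=4,interpolation=cv2.INTER_CUBIC)
gs=cv2.cvtColor(s["pixels"],cv2.COLOR_RGB2GRAY)
n,l,st,ce=cv2.connectedComponentsWithStats(((gs<60)*255).astype(np.uint8)[205:260,340:430])
for i in range(1,n):
    if st[i,4]>8: print("sdark",ce[i]+[340,205],st[i],ray(s,*(ce[i]+[340,205]),.085).round(4))
cv2.imwrite("pics/c1.png",A[...,::-1]); cv2.imwrite("pics/c2.png",B[...,::-1])
E
```

```text
box ((37.52702713012695, 25.33783721923828), (36.660972595214844, 20.87866973876953), 9.462322235107422) [array([0.5111, 0.2746]), array([0.5632, 0.2656]), array([0.5458, 0.1739]), array([0.4938, 0.1832])]
dark [178.02839117 238.25236593] [ 51  19  14  55 317] [0.4703 0.1703 0.085 ]
dark [159.71111111 215.46666667] [35 21 11 10 90] [0.5281 0.2154 0.085 ]
dark [149.5        253.15217391] [24 61 12  5 46] [0.435  0.2416 0.085 ]
sdark [407.82894737 226.75      ] [61 16 15 12 76] [0.4358 0.2425 0.085 ]
sdark [371.5 234.6] [27 26 10  9 10] [0.503 0.22  0.085]
sdark [359.27350427 243.42307692] [ 11  31  18  16 234] [0.5359 0.2241 0.085 ]
sdark [401.6969697  246.36363636] [ 37  33  46  17 132] [0.4822 0.2712 0.085 ]
```

View pics/c1.png

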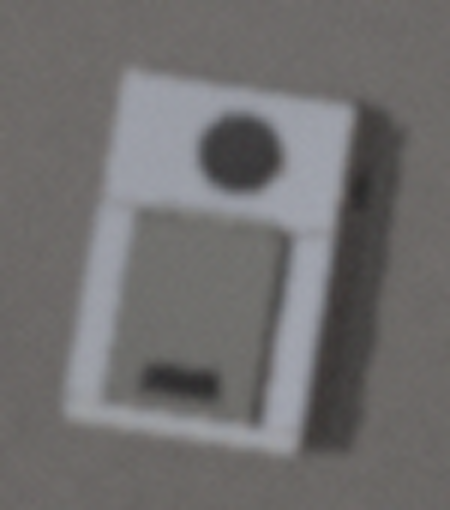

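View pics/c2.png

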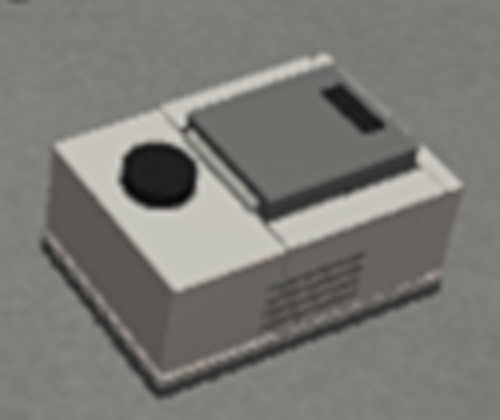

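The pad shows in the top view at (149.5, 253) and in the scene view at (408, 227). Cast onto z = 0.085, the two rays agree on about (0.4354, 0.242). The box is yawed about -10°, so its free edge faces the robot. The lens cap sits behind the hinge.

Call:
{"op": "step_arm", "data": {
  "rows": [
    [22, -41, 0, 0.6],
    [44, -82, 0, 1.2],
    [66, -122, 0, 1.8],
    [88, -163, 0, 2.4],
    [110, -204, 0, 3]
  ],
  "jaw": 0
}}

```text
clock: 0.6
eef_pos: [0.3702, 0.3624, 0.2097]
tool_rot: [-0.259, -3.13, 0.001]
contact_force: [-0.0, -0.0, 0.2]
width: 0.14
gripper_force: 0.0
```

Call:
{"op": "step_arm", "data": {
  "rows": [
    [22, -41, 0, 0],
    [44, -82, 0, 0],
    [66, -122, 0, 0],
    [66, -122, 0, 0],
    [66, -122, 0, 0]
  ]
}}

```text
clock: 1.1
eef_pos: [0.4362, 0.2412, 0.2099]
tool_rot: [-0.267, -3.13, 0.0]
contact_force: [-0.9, 0.1, -1.0]
width: -0.001
gripper_force: 0.0
```

Call:
{"op": "step_arm", "data": {
  "rows": [
    [0, 0, -40, 0],
    [0, 0, -75, 0],
    [0, 0, -95, 0],
    [0, 0, -100, 0],
    [0, 0, -100, 0]
  ]
}}

```text
clock: 1.6
eef_pos: [0.4349, 0.2433, 0.1096]
tool_rot: [-0.259, -3.129, 0.001]
contact_force: [0.1, 0.2, 0.1]
width: -0.006
gripper_force: 0.0
```

```bash
python3 - <<'E'
from h import *
c=capture("scene"); print(manip.sense()["eef_pos"],manip.sense()["contact_force"])
cv2.imwrite("pics/s2.png",cv2.resize(c["pixels"][130:320,290:480],None,fx=3,fy=3,interpolation=cv2.INTER_CUBIC)[...,::-1])
E
```

```text
[0.43572805 0.24344889 0.11069021] [-0.05507822 -0.12570651  0.32940892]
```

View pics/s2.png

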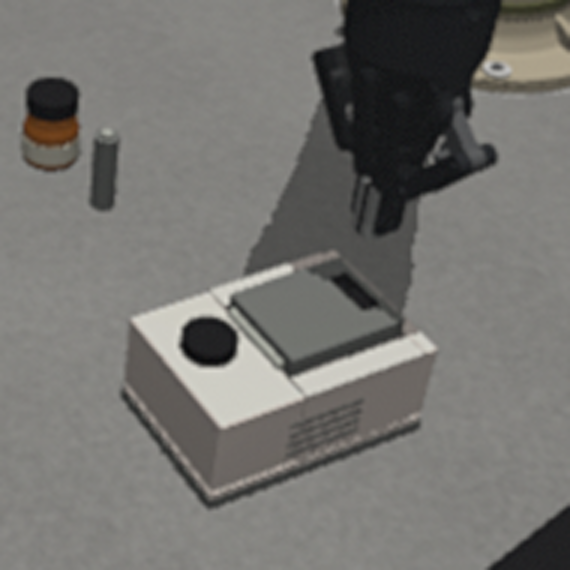

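The fingertips sit above the pad at about crop (378, 232), which is full-frame (416, 207). I'll check the gap by projection.

```bash
python3 - <<'E'
from h import *
c=capture("scene");R=cv2.Rodrigues(np.array(c["rotation"],float))[0];K=np.array(c["K"]);o=np.array(c["xyz"])
for z in(.085,.0997,.11,.12,.13):
    q=K@R.T@(np.array([.4355,.2434,z])-o); print(z,q[:2]/q[2],(q[:2]/q[2]-[290,130])*3)
E
```

```text
0.085 [408.31085212 226.95182854] [354.93255636 290.85548561]
0.0997 [409.66454088 220.72855904] [358.99362263 272.18567712]
0.11 [410.62965086 216.29169016] [361.88895258 258.87507049]
0.12 [411.58006612 211.92237684] [364.74019837 245.76713053]
0.13 [412.54398287 207.49099361] [367.6319486  232.47298084]
```

```bash
python3 - <<'E'
from h import *
c=capture("scene"); a=cv2.resize(c["pixels"][175:250,370:445],(400,400),interpolation=cv2.INTER_CUBIC)
w=capture("wrist"); b=cv2.resize(w["pixels"],(400,300)); b=np.vstack([b,np.zeros((100,400,3),np.uint8)])
f=np.hstack([a,b]); f=np.clip(255*(f/255.)**.5,0,255).astype(np.uint8)
cv2.imwrite("pics/z3.png",f[...,::-1])
E
```

```text
(no output)
```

View pics/z3.png

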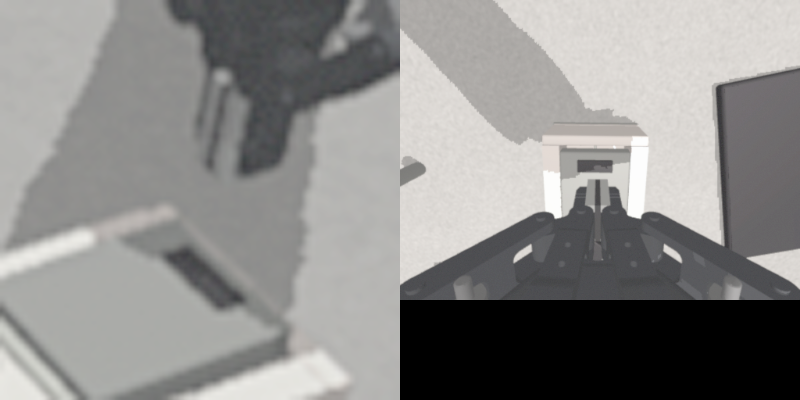

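The zoom puts the finger ends at scene (414, 207.5), and the wrist view has the tip at about (253, 230). I'll triangulate from these two.

```bash
python3 - <<'E'
from h import *
def d(c,u,v): r=cv2.Rodrigues(np.array(c["rotation"],float))[0]@np.linalg.inv(c["K"])@[u,v,1.]; return r/np.linalg.norm(r)
s=capture("scene");w=capture("wrist");S=manip.sense()
def tri(a,b):
    d1,d2=d(s,*a),d(w,*b);o1,o2=np.array(s["xyz"]),np.array(w["xyz"])
    t=np.linalg.lstsq(np.c_[d1,-d2],o2-o1,rcond=None)[0]
    p,q=o1+d1*t[0],o2+d2*t[1]; return ((p+q)/2).round(4),np.linalg.norm(p-q).round(4)
print(S["eef_pos"],w["xyz"])
print("tip",tri((414,207.5),(253,230)))
print("pad",tri((407.8,226.8),(249,212)))
E
```

```text
[0.43639674 0.24295503 0.11118257] [0.36504895 0.25553147 0.27608312]
tip (array([0.4311, 0.2442, 0.1279]), np.float64(0.0016))
pad (array([0.4356, 0.2418, 0.0846]), np.float64(0.001))
```

Call:
{"op": "step_arm", "data": {
  "rows": [
    [0, -1, -6, 0],
    [0, -1, -10, 0],
    [0, -1, -12, 0],
    [0, -1, -12, 0]
  ]
}}

```text
clock: 2.3
eef_pos: [0.4355, 0.2412, 0.0975]
tool_rot: [-0.262, -3.13, 0.001]
contact_force: [-0.5, -0.4, -0.2]
width: -0.003
gripper_force: 0.0
```

Call:
{"op": "step_arm", "data": {
  "rows": [
    [0, 0, -2, 0],
    [0, 0, -2, 0]
  ]
}}

```text
clock: 2.5
eef_pos: [0.4357, 0.2414, 0.0959]
tool_rot: [-0.262, -3.13, 0.0]
contact_force: [0.7, 0.6, -1.1]
width: -0.002
gripper_force: 0.0
```

Call:
{"op": "step_arm", "data": {
  "rows": [
    [0, 0, -1, 0],
    [0, 0, -1, 0]
  ]
}}

```text
clock: 2.7
eef_pos: [0.4358, 0.2414, 0.095]
tool_rot: [-0.262, -3.131, 0.0]
contact_force: [0.0, 0.0, 0.1]
width: -0.003
gripper_force: 0.0
```

Call:
{"op": "step_arm", "data": {
  "rows": [
    [0, 0, -2, 0],
    [0, 0, -4, 0],
    [0, 0, -4, 0]
  ]
}}

```text
clock: 3.0
eef_pos: [0.4356, 0.2413, 0.0907]
tool_rot: [-0.262, -3.13, 0.001]
contact_force: [-0.3, -0.7, -0.3]
width: -0.002
gripper_force: 0.0
```

```bash
python3 - <<'E'
from h import *
c=capture("scene"); print(manip.sense()["eef_pos"],manip.sense()["contact_force"])
a=cv2.resize(c["pixels"][175:250,370:445],(400,400),interpolation=cv2.INTER_CUBIC)
w=capture("wrist"); b=cv2.resize(w["pixels"][170:270,190:320],(400,308)); b=np.vstack([b,np.zeros((92,400,3),np.uint8)])
f=np.hstack([a,b]); f=np.clip(255*(f/255.)**.5,0,255).astype(np.uint8)
cv2.imwrite("pics/z4.png",f[...,::-1])
E
```

```text
[0.43566678 0.24131937 0.09085253] [ 0.37483997  0.47609845 -0.53695164]
```

View pics/z4.png

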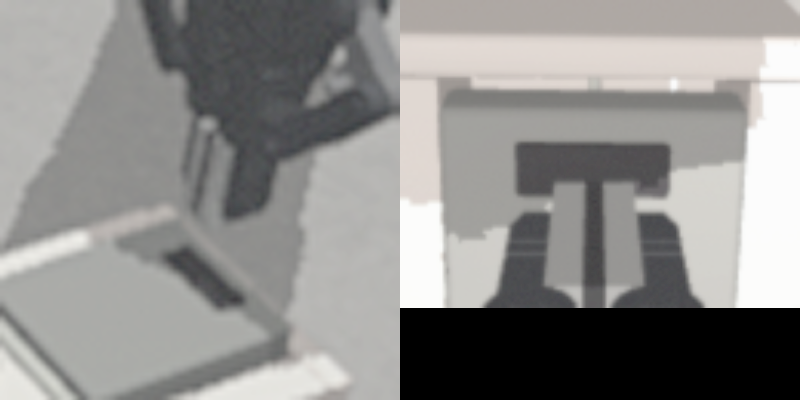

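The fingertips are still about 20 mm above the pad, centred on it (wrist crop). With the jaw shut the visible tips stand behind the TCP, so I'm continuing down in guarded steps.

Call:
{"op": "step_arm", "data": {
  "rows": [
    [0, 0, -4, 0],
    [0, 0, -8, 0],
    [0, 0, -12, 0],
    [0, 0, -12, 0]
  ]
}}

```text
clock: 3.5
eef_pos: [0.4353, 0.2411, 0.0782]
tool_rot: [-0.262, -3.13, 0.001]
contact_force: [0.2, 0.5, 0.2]
width: -0.002
gripper_force: 0.0
```

Call:
{"op": "step_arm", "data": {
  "rows": [
    [0, 0, -2, 0],
    [0, 0, -4, 0],
    [0, 0, -4, 0]
  ]
}}

```text
clock: 3.8
eef_pos: [0.4357, 0.2413, 0.0748]
tool_rot: [-0.262, -3.13, 0.0]
contact_force: [0.2, 0.1, -0.2]
width: -0.001
gripper_force: 0.0
```

```bash
python3 - <<'E'
from h import *
c=capture("scene"); print(manip.sense()["eef_pos"],manip.sense()["contact_force"])
a=cv2.resize(c["pixels"][175:250,370:445],(400,400),interpolation=cv2.INTER_CUBIC)
w=capture("wrist"); b=cv2.resize(w["pixels"][170:270,190:320],(400,308)); b=np.vstack([b,np.zeros((92,400,3),np.uint8)])
f=np.hstack([a,b]); f=np.clip(255*(f/255.)**.5,0,255).astype(np.uint8)
cv2.imwrite("pics/z5.png",f[...,::-1])
E
```

```text
[0.43577806 0.24137227 0.07500137] [ 0.23681426 -0.45306569  0.23805595]
```

View pics/z5.png

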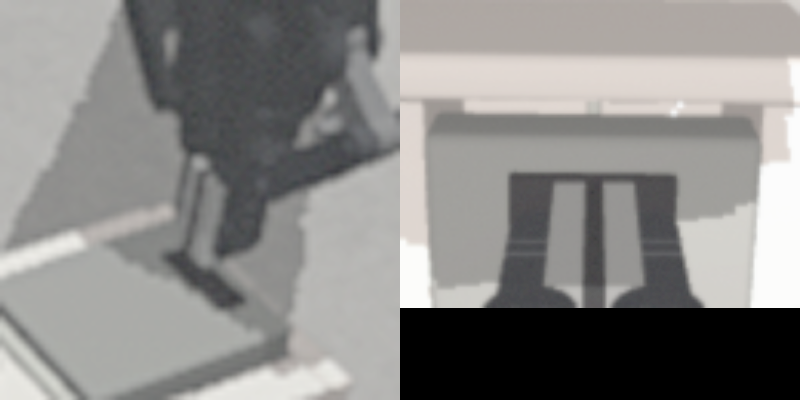

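The fingertips are centred over the pad and just above it (scene crop (205, 260)). Next is the guarded press.

Call:
{"op": "step_arm", "data": {
  "rows": [
    [0, 0, -3, 0],
    [0, 0, -5, 0],
    [0, 0, -5, 0]
  ]
}}

```text
clock: 4.2
eef_pos: [0.4356, 0.2413, 0.0697]
tool_rot: [-0.262, -3.13, 0.001]
contact_force: [-0.4, -0.1, -0.0]
width: 0.001
gripper_force: 0.0
```

Call:
{"op": "step_arm", "data": {
  "rows": [
    [0, 0, -2, 0],
    [0, 0, -2, 0]
  ]
}}

```text
clock: 4.4
eef_pos: [0.4357, 0.2413, 0.0678]
tool_rot: [-0.262, -3.13, 0.001]
contact_force: [-0.7, 0.3, 0.2]
width: -0.0
gripper_force: 0.0
```

Call:
{"op": "step_arm", "data": {
  "rows": [
    [0, 0, -2, 0],
    [0, 0, -2, 0]
  ]
}}

```text
clock: 4.6
eef_pos: [0.4357, 0.2413, 0.0658]
tool_rot: [-0.262, -3.13, 0.0]
contact_force: [0.5, -0.0, -0.1]
width: 0.0
gripper_force: 0.0
```

Call:
{"op": "step_arm", "data": {
  "rows": [
    [0, 0, -2, 0],
    [0, 0, -2, 0]
  ]
}}

```text
clock: 4.8
eef_pos: [0.4357, 0.2414, 0.0639]
tool_rot: [-0.262, -3.13, 0.0]
contact_force: [0.2, -0.0, 0.5]
width: 0.001
gripper_force: 0.0
```

Call:
{"op": "step_arm", "data": {
  "rows": [
    [0, 0, -2, 0],
    [0, 0, -2, 0]
  ]
}}

```text
clock: 5.0
eef_pos: [0.4356, 0.2415, 0.0619]
tool_rot: [-0.262, -3.13, 0.0]
contact_force: [0.2, 0.2, 0.3]
width: -0.001
gripper_force: 0.6
```

Call:
{"op": "step_arm", "data": {
  "rows": [
    [0, 0, -2, 0],
    [0, 0, -2, 0]
  ]
}}

```text
clock: 5.2
eef_pos: [0.4357, 0.2415, 0.0599]
tool_rot: [-0.262, -3.131, 0.0]
contact_force: [-0.9, 0.3, 0.3]
width: -0.0
gripper_force: 0.2
```

```bash
cat > v.py <<'E'
from h import *
import sys
c=capture("scene"); print(manip.sense()["clock"],manip.sense()["eef_pos"],manip.sense()["contact_force"])
a=cv2.resize(c["pixels"][175:250,370:445],(400,400),interpolation=cv2.INTER_CUBIC)
w=capture("wrist"); b=cv2.resize(w["pixels"][170:270,190:320],(400,308)); b=np.vstack([b,np.zeros((92,400,3),np.uint8)])
f=np.hstack([a,b]); f=np.clip(255*(f/255.)**.5,0,255).astype(np.uint8)
cv2.imwrite(sys.argv[1],f[...,::-1])
E
python3 v.py pics/z6.png
```

```text
5.25 [0.43583259 0.24143084 0.05995236] [-0.31522923 -0.53693039  0.0265874 ]
```

View pics/z6.png

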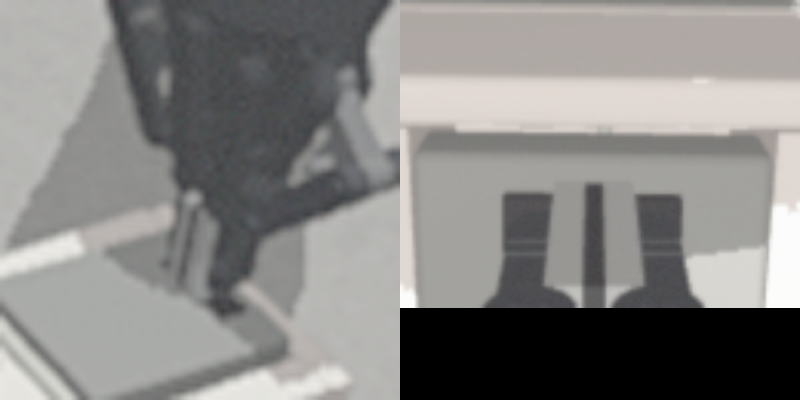

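The fingers are over the pad and hide it. The hatch is still latched and level, and there is no force yet. I take the visible near edge as roughly 28 mm behind the TCP, so contact should come at TCP z of about 0.057. Continuing guarded.

Call:
{"op": "step_arm", "data": {
  "rows": [
    [0, 0, -2, 0],
    [0, 0, -2, 0]
  ]
}}

```text
clock: 5.5
eef_pos: [0.4358, 0.2414, 0.058]
tool_rot: [-0.262, -3.131, 0.0]
contact_force: [-1.4, 0.3, 1.6]
width: -0.001
gripper_force: 1.3
```

Call:
{"op": "step_arm", "data": {
  "rows": [
    [0, 0, -2, 0],
    [0, 0, -2, 0]
  ]
}}

```text
clock: 5.7
eef_pos: [0.4358, 0.2416, 0.0565]
tool_rot: [-0.262, -3.131, -0.0]
contact_force: [-3.8, -1.4, 7.2]
width: -0.001
gripper_force: 3.4
```

Call:
{"op": "step_arm", "data": {
  "rows": [
    [0, 0, -2, 0],
    [0, 0, -2, 0]
  ]
}}

```text
clock: 5.9
eef_pos: [0.436, 0.2418, 0.056]
tool_rot: [0.262, 3.13, 0.002]
contact_force: [-9.5, -4.2, 23.0]
width: 0.003
gripper_force: 11.4
```

```bash
sed -i 's/170:270,190:320/150:270,160:350/;s/(400,308)/(400,253)/;s/np.zeros((92/np.zeros((147/' v.py; python3 v.py pics/z7.png; python3 -c "
from h import *
s=manip.sense();print(s['ft_torque'],s['joint_efforts'])"
```

```text
5.95 [0.43595884 0.2418071  0.05595244] [-9.01163009 -4.77314452 23.15911012]
[-0.84414241  1.96868698 -0.05253907] [ 5.37245125e-01 -3.78515840e+01  2.37855501e+00 -2.86855888e+01
  3.39967171e-01 -3.53318878e+00  1.92974095e-02]
```

View pics/z7.png

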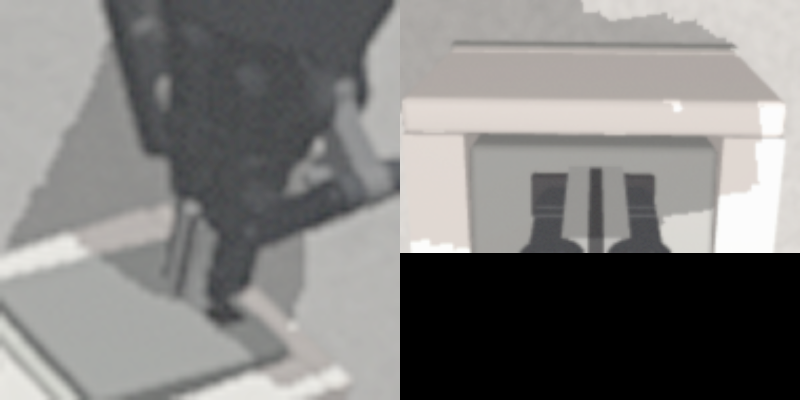

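The hatch's free corner has dropped from about row 328 to row 350 in the scene crop. That is roughly 8 mm, and the force is rising, so it is at the hard stop. Releasing upward and away from the hinge.

Call:
{"op": "step_arm", "data": {
  "rows": [
    [-4, 1, 25, 0],
    [-20, 4, 65, 0],
    [-40, 8, 105, 0],
    [-50, 10, 140, 0],
    [-50, 10, 170, 0]
  ]
}}

```text
clock: 6.5
eef_pos: [0.3848, 0.2521, 0.2261]
tool_rot: [0.259, 3.13, 0.002]
contact_force: [0.1, 0.6, 0.2]
width: -0.002
gripper_force: 0.0
```

Call:
{"op": "step_arm", "data": {
  "rows": [
    [0, 40, 10, 0],
    [0, 80, 20, 0],
    [0, 120, 20, 0],
    [0, 160, 20, 0],
    [0, 160, 20, 0]
  ]
}}

```text
clock: 7.0
eef_pos: [0.3832, 0.4168, 0.2423]
tool_rot: [-0.251, -3.129, -0.0]
contact_force: [0.4, -0.1, -0.6]
width: -0.002
gripper_force: 0.0
```

Call:
{"op": "step_arm", "data": {
  "rows": [
    [0, 0, 0, 0],
    [0, 0, 0, 0],
    [0, 0, 0, 0],
    [0, 0, 0, 0],
    [0, 0, 0, 0]
  ]
}}

```text
clock: 7.5
eef_pos: [0.3861, 0.4109, 0.2444]
tool_rot: [0.263, 3.13, 0.001]
contact_force: [-0.5, 0.6, -0.2]
width: 0.003
gripper_force: 0.0
```

```bash
python3 - <<'E'
from h import *
s=manip.sense();print(s["clock"],s["eef_pos"],s["contact_force"])
c=capture("scene")["pixels"]; t=capture("top")["pixels"]
a=cv2.resize(c,(512,384)); b=cv2.resize(t[185:285,110:200],(280,311)); b=np.vstack([b,np.zeros((73,280,3),np.uint8)])
cv2.imwrite("pics/f1.png",np.hstack([a,b])[...,::-1])
E
```

```text
7.5 [0.38610831 0.4108548  0.24444236] [-0.54137637  0.57446159 -0.2344796 ]
```

View pics/f1.png

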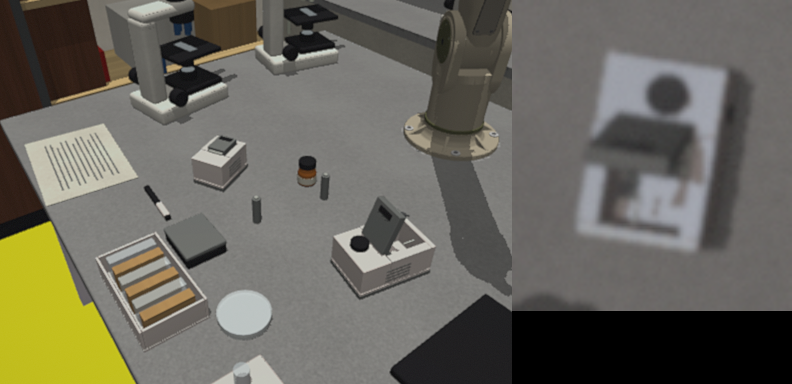

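The battery hatch is open (scene, around (385, 222)). The smaller hatch is shut and nothing else has moved. Now the two-second watch.

Call:
{"op": "step_arm", "data": {
  "rows": [
    [0, 0, 0, 0],
    [0, 0, 0, 0],
    [0, 0, 0, 0],
    [0, 0, 0, 0],
    [0, 0, 0, 0]
  ]
}}

```text
clock: 8.1
eef_pos: [0.3858, 0.4114, 0.244]
tool_rot: [-0.262, -3.131, 0.0]
contact_force: [-1.1, 0.3, 0.5]
width: 0.002
gripper_force: 0.0
```

Call:
{"op": "step_arm", "data": {
  "rows": [
    [0, 0, 0, 0],
    [0, 0, 0, 0],
    [0, 0, 0, 0],
    [0, 0, 0, 0],
    [0, 0, 0, 0]
  ]
}}

```text
clock: 8.6
eef_pos: [0.3858, 0.4114, 0.2441]
tool_rot: [-0.262, -3.131, 0.0]
contact_force: [0.8, -0.3, -0.6]
width: -0.002
gripper_force: 0.0
```

Call:
{"op": "step_arm", "data": {
  "rows": [
    [0, 0, 0, 0],
    [0, 0, 0, 0],
    [0, 0, 0, 0],
    [0, 0, 0, 0],
    [0, 0, 0, 0]
  ]
}}

```text
clock: 9.1
eef_pos: [0.3858, 0.4114, 0.2441]
tool_rot: [-0.262, -3.131, 0.0]
contact_force: [0.0, -0.4, 1.1]
width: -0.0
gripper_force: 0.0
```

Call:
{"op": "step_arm", "data": {
  "rows": [
    [0, 0, 0, 0],
    [0, 0, 0, 0],
    [0, 0, 0, 0],
    [0, 0, 0, 0],
    [0, 0, 0, 0]
  ]
}}

```text
clock: 9.6
eef_pos: [0.3858, 0.4114, 0.2441]
tool_rot: [-0.262, -3.131, 0.0]
contact_force: [0.0, 0.5, -0.2]
width: -0.002
gripper_force: 0.0
```

Call:
{"op": "step_arm", "data": {
  "rows": [
    [0, 0, 0, 0],
    [0, 0, 0, 0],
    [0, 0, 0, 0],
    [0, 0, 0, 0],
    [0, 0, 0, 0]
  ]
}}

```text
clock: 10.1
eef_pos: [0.3858, 0.4114, 0.2441]
tool_rot: [-0.262, -3.131, 0.0]
contact_force: [-0.5, 1.0, 0.3]
width: 0.001
gripper_force: 0.0
```

```bash
python3 - <<'E'
from h import *
a=cv2.imread("pics/f1.png")[:384,:512,::-1].astype(int); c=capture("scene")["pixels"].astype(int)
p=cv2.imread("pics/scene1.png")[...,::-1].astype(int)
r=np.s_[190:300,325:440]
d=abs(c[r]-a[r]).mean(); e=abs(p[r]-a[r]).mean(); print(manip.sense()["clock"],d,e)
for n,q in dict(lamp=np.s_[130:190,188:250],cells=np.s_[150:225,245:335],cap=np.s_[234:252,348:368]).items(): print(n,abs(c[q]-p[q]).mean())
if d<4 and d<e/3: print(ticket.close_job())
E
```

```text
10.15 0.5638998682476943 10.443504611330699
lamp 1.0181899641577061
cells 0.9982716049382716
cap 7.044444444444444
the job is handed in; nothing more can be done
None
```

The battery hatch sprang open after one full press and stayed open, untouched, for over 2 s; the smaller hatch stayed shut, nothing else was seen to shift, and the job was handed in at 10.15 s.

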